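# Shut the tape recorder and start it

## Task

A customer wants to hear the tape that lies in the tape recorder. With your fingertips, push the recorder's open lid down until it is fully shut, then push the wide key in its front row all the way down, where it stays, and move clear. Only touch: leave the other keys up, leave the tape in its bay, and do not pick up or shift the cases and other goods lying around.

Things in the scene. Friction and masses are not known exactly. Their poses are not given: they have to be found in the camera images.
- recorder: Flat grey tape recorder fixed to the table, 190 (x) by 290 (y) by 62 mm high (deck top). Origin: centre of its underside; x points from the key row (front, nearest the robot) to the back, y to its left, z up. Bay with lid: y 3 to 130, x 0 to 86, floor at z 36 mm; slotted speaker in the right half. Five keys in a row at x -93 to -51 mm. Handle at the back to x 124 mm, below z 36 mm.
- lid (a joint): Hinge of the black bay lid, rad: 0 shut (level), grows as it opens upwards, stop at 1.4. Starts at about 0.7 to 1.25; stiff (0.06 N m), stays where left. Flat plate 122 mm wide, 7 mm thick, 82 mm from hinge to free edge. Hinged along its back edge, so the open lid's outer face looks up and to the back; push that face towards the key row and down to shut it.
- lid_hinge (a point): Point on the lid's outer (top) face at the hinge, midway along the lid's width; at x 83, y 66.5, z 64 mm of the recorder when the lid is shut. The hinge axis lies 2 mm beneath it (shut), at z 62 mm.
- lid_edge (a point): Point on the lid's outer (top) face at the middle of its free edge, 82 mm from lid_hinge; its x axis points from the free edge towards the hinge, its z axis out of the outer face.
- play (a joint): The wide key, m: 0 is up, 0.010 is fully down (straight down). It has no spring: it resists with about 4 N of friction and stays where it is left.
- play_top (a point): Centre of the top face of the wide key: 52 mm (recorder's y) by 42 mm (x), the middle one of the five aluminium keys and clearly wider than the others; 4 mm gaps between keys. Key tops are 72 mm above the table when up (10 mm above the deck), level with the deck when fully down.
- key1 (a joint): The leftmost (recorder's +y) narrow key, 32 mm wide, m: 0 up, 0.010 down; must stay up. Its centre is 82 mm left of the wide key's.
- key2 (a joint): The narrow key just left (recorder's +y) of the wide key, 32 mm wide, centre 46 mm from the wide key's, m: 0 up, 0.010 down; must stay up.
- key3 (a joint): The narrow key just right (recorder's -y) of the wide key, 32 mm wide, centre 46 mm from the wide key's, m: 0 up, 0.010 down; must stay up.
- key4 (a joint): The rightmost narrow key, 32 mm wide, centre 82 mm right of the wide key's, m: 0 up, 0.010 down; must stay up.
- tape: White cassette, 64 by 100 by 12 mm, lying loose in the bay under the lid with its top below the deck; leave it there. Origin: centre of its underside.
- tape_case: Closed cassette case, 70 by 109 by 17 mm, lying loose on the recorder's speaker half, beside the lid; leave it. Origin: centre of its underside.
- cd_pile: Pile of three flat disc cases, 125 by 142 by 30 mm, loose, on the table just right of the recorder; leave it. Origin: centre of its underside.
- tape_up: White cassette case standing on its long edge, 22 by 109 by 70 mm high, loose, behind the recorder; leave it. Origin: centre of its underside.
- coin_tin: Upright steel tin, 72 mm across, 75 mm high, loose, on the left; leave it. Origin: centre of its underside.
- marker: Black marker pen lying down, 16 mm thick, 130 mm long, loose, on the table nearer the robot than the recorder; leave it. Origin: under its middle.
- headphones: Black headphones lying flat, two ear cups of 68 mm across, 28 mm high, and a thin band, loose, on the right; leave them. Origin: midway between the cups, at their underside.
Things that resemble listed ones, but are neither listed nor needed, are in the scene too. What is shaped like the tape but blue or brown is not meant.

How it is judged:
On the way, in this order (a step that is already met when the one before it is completed fails the run):
1. the lid is shut while the wide key is still up (value of joint lid below 0.06 rad and value of joint play below 0.003 m), for 0.1 s.
2. the wide key is pushed fully down with the lid shut (value of joint play above 0.008 m and value of joint lid below 0.06 rad), for 0.1 s.
At the end, for the whole second after the job is handed in: The lid is shut (under 0.06 rad), the wide key is down by more than 8 of its 10 mm, the other four keys are up (under 4 mm), the tape lies at rest in the bay, and none of the loose goods has moved more than 30 mm (all of step 2 and value of joint each of key1, key2, key3, key4 below 0.004 m and z of tape in the frame of recorder between 0.03 and 0.044 m and linear speed of tape below 0.02 m/s and distance of each of cd_pile, tape_case, tape_up, coin_tin, marker, headphones from where it was at the start of the episode below 0.03 m); the robot touches nothing.
It fails at once if another key is pushed down (4 mm or more) (value of joint any of key1, key2, key3, key4 above 0.004 m).
It fails at once if the tape is lifted from the floor of its bay (by over 10 mm) (z of tape in the frame of recorder above 0.046 m).
It fails at once if a loose thing is picked up or shifted by more than 30 mm (distance of any of cd_pile, tape_case, tape_up, coin_tin, marker, headphones from where it was at the start of the episode above 0.03 m).
It also fails if it takes over 42 s, if anything falls off the work surface, if the arm or the gripper's body presses on something with over 40 N, if the wrist force passes 120 N, or if a joint passes its speed limit or range.

## Robot

A 6-joint arm with a two-finger parallel gripper is mounted at the origin on the work surface. World frame = base frame: x ahead of the robot, y to its left, z up, the work surface at z = 0. Lengths are in m, angles in rad, forces in N, time in s.
With the tool pointing down it reaches from about 0.325 to 0.9 m from the base axis. Payload 6.1 kg.
Tool frame: the origin (TCP) lies midway between the tips of the shut fingers; the grasp point (between the pads) lies 19 mm behind it; x points along the fingers, y is the direction in which the jaws open and shut, and the axes are right-handed (so a half turn about x gives the same grasp; the last joint's range is limited). The gripper opens to 85 mm and grips with 20 to 120 N. Pads are 22 mm wide; open, the fingers measure 114 mm over their backs; the gripper's body (76 mm by 85 mm) begins 54 mm behind the grasp point. The pads swing forward as they close: fully open they stand 13 mm farther back than shut.
Start: joints at [-1.432, 0.22, 1.526, -0, 1.395, -0.126], TCP at [0.164, -0.603, 0.231] pointing down, gripper open.
Joint ranges: [-2.98, 2.98], [-0.91, 2.08], [0.09, 2.57], [-1.24, 4.39], [0.2, 2.65], [-2.68, 2.68]. Speed limits (rad/s): [2.57, 2.57, 3.01, 3.14, 3.14, 3.14].

## Interface

Orientations are given as [roll, pitch, yaw] about the fixed x, y, z axes, in that order (R = Rz(yaw) Ry(pitch) Rx(roll)).
In Python, from plant import movep, move_l, set_joints, gripper_to, hold, inverse_kinematics, observe, get_image, get_calibration, Unreachable, job_done gives the robot as it stands. Calls block until the motion is done:
- movep(position, orientation): joint-space move of the TCP to a pose.
- move_l(position, feed=0.15, rotation=None, max_force=None): straight line of the TCP; rotation=None keeps the orientation; feed is the mean speed in m/s. With max_force (N) it stops when the force on the tool has changed by that much, and returns True; else False.
- set_joints(angles): joint-space move.
- gripper_to(opening, f_grip=None): finger opening in m; f_grip is the grip in N (None keeps the last); returns when the fingers have stopped.
- hold(seconds).
- inverse_kinematics(position, orientation): joint angles nearest the present ones, or None.
- observe(): the state.
- get_image(name): name is "side" or "top" or "wrist"; returns (picture, depth): 400x640x3 uint8, red, green, blue; 400x640 float32, m along the optical axis (not along the pixel's ray), 0 where there is no reading.
- get_calibration(name): a dict with "intrinsics" (3x3 intrinsics, pixels), "world_from_camera" (4x4, takes a point from camera to world coordinates). Camera axes: x right, y down, z forward; pixel columns grow to the right and rows downward; lengths in m; the calibration is good to about 2 mm. A picture is of the moment at which its call begins: read the wrist's pose just before it. get_calibration takes no time and is no camera call; for the wrist camera it gives the pose at the moment of the call.
A pose or a line that the arm cannot do raises Unreachable and nothing moves.
- job_done(): hands the job in, once; it reports no verdict.
The state is a dict: "time_s": time; "q": joint angles; "joint_velocities": joint speeds; "joint_torque": joint torques, N m; "eef_pos": TCP position; "tcp_rot": TCP orientation; "ft_force": force on the tool from outside, world axes, zero at the start; "torque": the same for the moment, N m; "opening": finger opening in m.
Only numpy, scipy, OpenCV 4.12 (cv2) and the standard library are available. Lean on these libraries where they do the work, as an engineer would, in place of code of your own. Each camera call takes 0.05 s, during which the arm holds its last target. There are 200 camera calls.

## Working session

There is one attempt and no reset: what is moved stays moved. The work goes in short steps, each a Python script; the robot and the scene stay as the last script left them, time stands still between calls to the robot, and variables do not carry over. Pictures are saved under pics/ and viewed, about 8 in all and at most 12, crops included, and the job is handed in when it is done.

```bash
mkdir -p pics; ls; python3 - <<'E'
from plant import *
import cv2,numpy as np
for n in("top","side"):
    im,d=get_image(n);cv2.imwrite(f"pics/{n}0.png",im[:,:,::-1]);np.savez(f"{n}0.npz",im=im,d=d)
    c=get_calibration(n);print(n,np.round(c["intrinsics"],1).tolist(),np.round(c["world_from_camera"],3).tolist(),(d>0).mean())
print(observe()["time_s"])
E
```

```text
pics
top [[407.7, 0.0, 312.9], [0.0, 407.7, 204.7], [0.0, 0.0, 1.0]] [[0.021, -0.991, 0.131, 0.385], [-0.999, -0.024, -0.024, 0.003], [0.027, -0.13, -0.991, 1.44], [0.0, 0.0, 0.0, 1.0]] 0.9958671875
side [[422.7, 0.0, 322.1], [0.0, 422.7, 202.2], [0.0, 0.0, 1.0]] [[-0.974, -0.164, 0.158, 0.336], [-0.227, 0.729, -0.646, 0.814], [-0.009, -0.665, -0.747, 1.047], [0.0, 0.0, 0.0, 1.0]] 0.99605078125
0.1
```

View pics/top0.png

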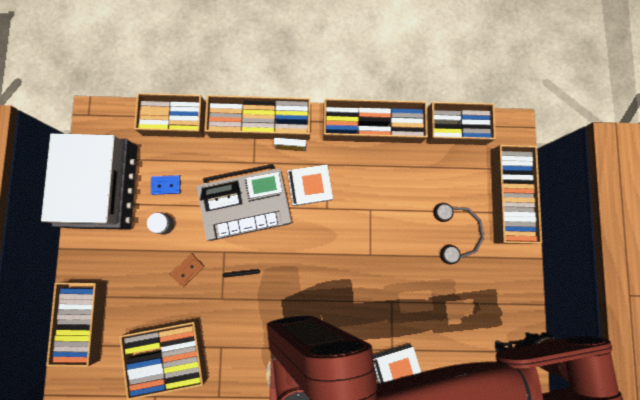

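View pics/side0.png

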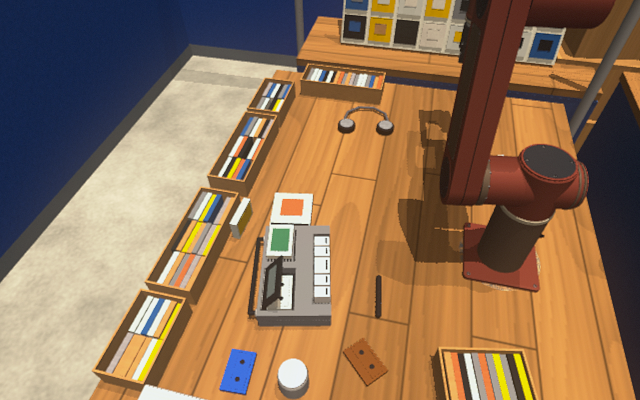

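The top view shows the recorder at about (245,205), with its key row from (220,230) to (275,218). The lid is open at (220,195), the green tape case is at (265,185), and the loose goods surround it. Look-alikes are the blue tape (165,185) and the brown one (187,268), and neither is needed. Next I measure the key row and lid from both cameras.

```bash
cat > h.py <<'E'
from plant import *
import cv2,numpy as np
def cloud(n,d,c=None):
    c=c or get_calibration(n);K=c["intrinsics"];K=np.array(K);T=np.array(c["world_from_camera"])
    v,u=np.mgrid[:d.shape[0],:d.shape[1]]
    P=np.stack([(u-K[0,2])/K[0,0]*d,(v-K[1,2])/K[1,1]*d,d],-1)
    return P@T[:3,:3].T+T[:3,3]
E
python3 - <<'E'
from h import *
for n,(x0,y0,x1,y1) in dict(top=(185,150,345,290),side=(225,180,345,340)).items():
    f=np.load(f"{n}0.npz");im,d=f["im"],f["d"];P=cloud(n,d)
    box=np.zeros(d.shape,bool);box[y0:y1,x0:x1]=1
    z=P[...,2]
    g=(im.min(-1)>190)&box&(z>.06)&(z<.085)
    k,lab,st,ce=cv2.connectedComponentsWithStats(g.astype(np.uint8))
    for i in range(1,k):
        if st[i,4]>12: q=P[lab==i];print(n,"white",ce[i].round(),st[i,4],np.median(q,0).round(3))
    m=box&(z>.056)&(z<.068);print(n,"deck",cv2.minAreaRect(P[m][:,:2].astype(np.float32)),np.median(z[m]))
    m=box&(z>.085)&(z<.2)
    q=P[m];print(n,"lid pts",m.sum(),q.min(0).round(3),q.max(0).round(3))
    if len(q)>20:
        c=q.mean(0);_,s,V=np.linalg.svd(q-c,full_matrices=False);print(c.round(3),s.round(3),V[2].round(3),V[0].round(3))
    cv2.imwrite(f"pics/{n}c.png",cv2.resize(im[y0:y1,x0:x1,::-1],None,fx=3.6,fy=3.6,interpolation=cv2.INTER_CUBIC))
a,b=[cv2.imread(f"pics/{n}c.png") for n in("top","side")]
b=cv2.resize(b,None,fx=a.shape[0]/b.shape[0],fy=a.shape[0]/b.shape[0]);o=cv2.hconcat([a,b]);s=800/o.shape[1];cv2.imwrite("pics/both.png",cv2.resize(o,None,fx=s,fy=s))
E
```

```text
top white [264. 184.] 314 [0.631 0.138 0.079]
top white [271. 219.] 103 [0.513 0.11  0.072]
top white [260. 221.] 102 [0.506 0.146 0.071]
top white [247. 224.] 172 [0.495 0.19  0.072]
top white [233. 227.] 104 [0.485 0.236 0.071]
top white [222. 229.] 108 [0.476 0.271 0.072]
top deck ((0.5654941201210022, 0.20812056958675385), (0.1915668398141861, 0.2901502549648285), 13.381282806396484) 0.06178447430610312
top lid pts 351 [0.567 0.097 0.085] [0.664 0.345 0.135]
[0.597 0.28  0.11 ] [0.784 0.334 0.058] [0.746 0.155 0.648] [-0.239  0.97   0.043]
side white [240. 211.] 180 [0.78 0.06 0.07]
side white [280. 241.] 332 [0.623 0.151 0.079]
side white [321. 241.] 99 [0.513 0.114 0.072]
side white [322. 251.] 124 [0.503 0.149 0.072]
side white [322. 265.] 221 [0.492 0.193 0.072]
side white [322. 280.] 138 [0.482 0.239 0.072]
side white [321. 292.] 143 [0.474 0.273 0.072]
side deck ((0.6378003358840942, 0.12558013200759888), (0.30731672048568726, 0.5257459878921509), 21.766326904296875) 0.0619365221508989
side lid pts 560 [0.561 0.222 0.085] [0.626 0.349 0.131]
[0.591 0.29  0.11 ] [0.856 0.414 0.041] [-0.744 -0.181 -0.644] [-0.232  0.973 -0.005]
```

View pics/both.png

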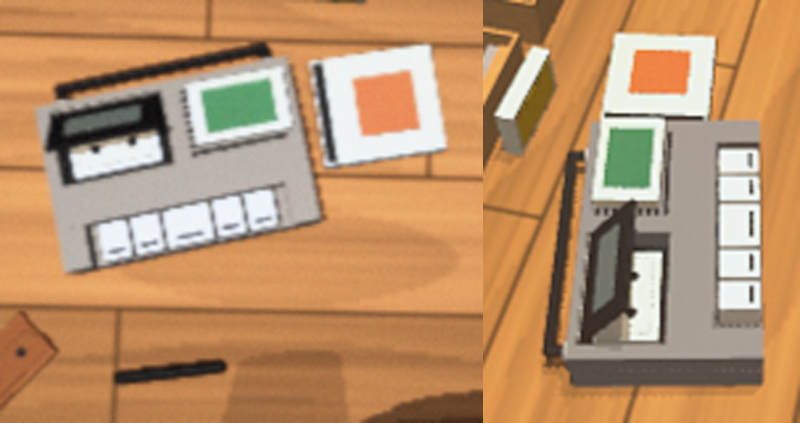

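Both views agree on all five keys. The wide key is the middle one, at about (0.494, 0.191, 0.072). The recorder centre is (0.565, 0.208) with yaw about 13.3°, and the lid is at about 0.87 rad. Now I move above it with the fingers shut for a close look.

```bash
cat >> h.py <<'E'
YAW=np.deg2rad(13.3);C=np.array([.565,.208])
ex=np.array([np.cos(YAW),np.sin(YAW)]);ey=np.array([-ex[1],ex[0]])
def W(x,y,z): return [*(C+ex*x+ey*y),z]
RPY=[0,np.pi/2,YAW]
E
python3 - <<'E'
from h import *
for r in(RPY,[0,np.pi/2,YAW+np.pi],[0,np.pi/2,YAW-np.pi]): print(np.round(inverse_kinematics(W(.1,.0665,.20),r),2))
gripper_to(0.0)
movep(W(.0,.03,.36),RPY)
print(observe()["time_s"],observe()["eef_pos"],observe()["tcp_rot"],observe()["opening"])
c=get_calibration("wrist");im,d=get_image("wrist");P=cloud("wrist",d,c);z=P[...,2]
cv2.imwrite("pics/w1.png",im[:,:,::-1])
L=(P[...,:2]-C)@np.stack([ex,ey],1);x,y=L[...,0],L[...,1]
print("vis",[np.round([x[m].min(),x[m].max(),y[m].min(),y[m].max()],3) for m in[d>0]])
m=(z>.0695)&(z<.075)&(im.min(-1)>150)&(x<-.04)&(x>-.11)
k,lab,st,ce=cv2.connectedComponentsWithStats(m.astype(np.uint8))
for i in range(1,k):
    if st[i,4]>100: print("key",ce[i].round(),st[i,4],np.round([x[lab==i].min(),x[lab==i].max(),y[lab==i].min(),y[lab==i].max(),np.median(z[lab==i])],3))
m=(z>.085)&(z<.16)&(x>-.02)&(x<.1)&(y>-.02)&(y<.15)
print("lid",m.sum(),np.round([x[m].min(),x[m].max(),y[m].min(),y[m].max(),z[m].max()],3),"slope",np.polyfit(x[m],z[m],1))
E
```

```text
[ 0.32  0.45  1.3  -0.    1.39 -1.48]
[0.32 0.45 1.3  0.   1.39 1.66]
[0.32 0.45 1.3  0.   1.39 1.66]
4.1417 [0.55839115 0.23645313 0.35977921] [-2.61479592  1.57044599 -2.38403411] -6.348073803332926e-05
vis [array([-0.247,  1.435, -1.774,  1.698])]
key [245. 118.] 407 [-0.093 -0.053 -0.097 -0.066  0.071]
key [268. 118.] 547 [-0.093 -0.052 -0.061 -0.03   0.071]
key [297. 117.] 745 [-0.093 -0.053 -0.025  0.024  0.071]
key [330. 118.] 545 [-0.092 -0.053  0.031  0.062  0.071]
key [355. 118.] 543 [-0.092 -0.053  0.067  0.098  0.071]
lid 1399 [0.03  0.067 0.006 0.128 0.129] slope [-1.13536945  0.16408063]
```

View pics/w1.png

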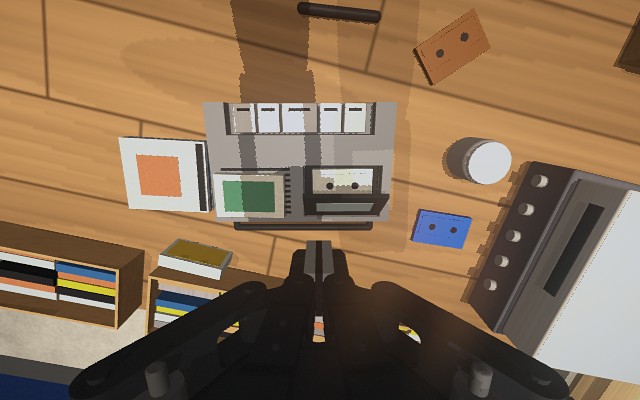

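The close view confirms it. The wide key is the middle one at (297,117), spanning y -25 to 24 mm. The lid is at (345,203), at about 0.85 rad, with its free edge at x 30 mm and z 129 mm. Now I shut the lid along its arc.

```bash
python3 - <<'E'
from h import *
def tip(t,r=.063,h=.002,off=.014): return W(.083-r*np.cos(t)+h*np.sin(t)+off,.0665,.062+r*np.sin(t)+h*np.cos(t))
p=tip(1.05)
movep([p[0],p[1],.2],RPY)
print(move_l(p,.12,max_force=25),observe()["eef_pos"])
for t in(.85,.65,.45,.28,.13,.03):
    s=move_l(tip(t),.06,max_force=25);print(t,s,observe()["ft_force"].round(1))
    if s: break
else:
    e=tip(0);e[2]-=.005;print("end",move_l(e,.02,max_force=12))
o=observe();print(o["time_s"],o["eef_pos"],o["ft_force"].round(1))
move_l([o["eef_pos"][0],o["eef_pos"][1],.2],.15)
im,d=get_image("side");P=cloud("side",d);cv2.imwrite("pics/s2.png",cv2.resize(im[180:340,225:345,::-1],None,fx=3.5,fy=3.5))
for n in("side","top"):
    im,d=get_image(n);P=cloud(n,d);z=P[...,2]
    L=(P[...,:2]-C)@np.stack([ex,ey],1);x,y=L[...,0],L[...,1]
    m=(x>.005)&(x<.08)&(y>.02)&(y<.12)&(z<.1);print(n,m.sum(),m.any() and (np.percentile(z[m],[1,50,99]).round(4),np.polyfit(x[m],z[m],1)))
E
```

```text
False [0.61602344 0.28843513 0.11884423]
0.85 False [ 0.2 -0.4 -0. ]
0.65 False [-0.5  0.5 -0.5]
0.45 False [-0.4  0.5  0.7]
0.28 False [-0.1 -0.5 -0.1]
0.13 False [-0.6 -0.8  0.2]
0.03 False [ 0.1  0.  -0.6]
end True
8.0 [0.58327004 0.28071893 0.06400748] [-1.   0.3  6.6]
side 947 (array([0.0592, 0.0642, 0.0687]), array([0.01338102, 0.06352257]))
top 288 (array([0.0576, 0.0637, 0.0706]), array([0.00852575, 0.06357102]))
```

View pics/s2.png

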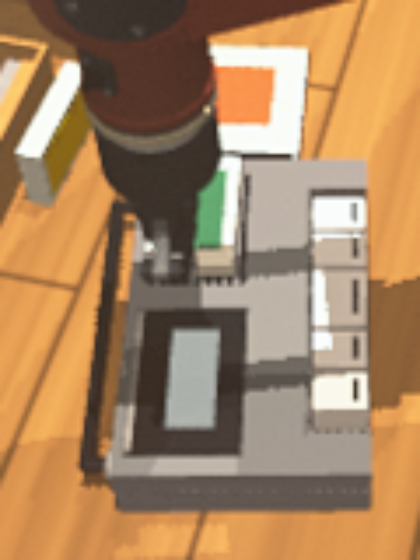

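The picture shows the lid flat in the bay frame, with a measured slope of about 0.01 rad. All the keys are up and the case hasn't moved. Now I push the wide key.

```bash
python3 - <<'E'
from h import *
x,y=-.073,0.
movep(W(x,y,.16),RPY)
print(move_l(W(x,y,.078),.1,max_force=15))
print(move_l(W(x,y,.0585),.02,max_force=20))
o=observe();print(o["time_s"],o["eef_pos"],o["ft_force"].round(1))
hold(.3)
print(move_l(W(x,y,.2),.15))
movep(W(-.1,-.35,.3),RPY);hold(.2)
for n in("side","top"):
    im,d=get_image(n);P=cloud(n,d);z=P[...,2]
    L=(P[...,:2]-C)@np.stack([ex,ey],1);X,Y=L[...,0],L[...,1]
    for yc,w in((.082,.012),(.046,.012),(0,.02),(-.046,.012),(-.082,.012)):
        m=(abs(X+.072)<.015)&(abs(Y-yc)<w)&(z<.1);print(n,yc,np.median(z[m]).round(4) if m.any() else None)
    m=(X>.005)&(X<.08)&(Y>.02)&(Y<.12)&(z<.1);print("lid",np.polyfit(X[m],z[m],1).round(4))
    cv2.imwrite(f"pics/{n}3.png",im[:,:,::-1])
print(observe()["time_s"])
a,b=cv2.imread("pics/top3.png")[90:290,130:500],cv2.imread("pics/side3.png")[80:400,200:420]
a=cv2.resize(a,(440,238));a=cv2.copyMakeBorder(a,0,480-238,0,0,0);cv2.imwrite("pics/f3.png",cv2.hconcat([a,cv2.resize(b,(330,480))]))
E
```

```text
False
True
11.575 [0.49436718 0.19129892 0.06202546] [-2.5 -0.7  6. ]
False
side 0.082 0.0719
side 0.046 0.0718
side 0 0.0618
side -0.046 0.0714
side -0.082 0.0716
lid [0.0022 0.0641]
top 0.082 0.0713
top 0.046 0.072
top 0 0.0618
top -0.046 0.0717
top -0.082 0.0722
lid [0.0009 0.0637]
14.6167
```

View pics/f3.png

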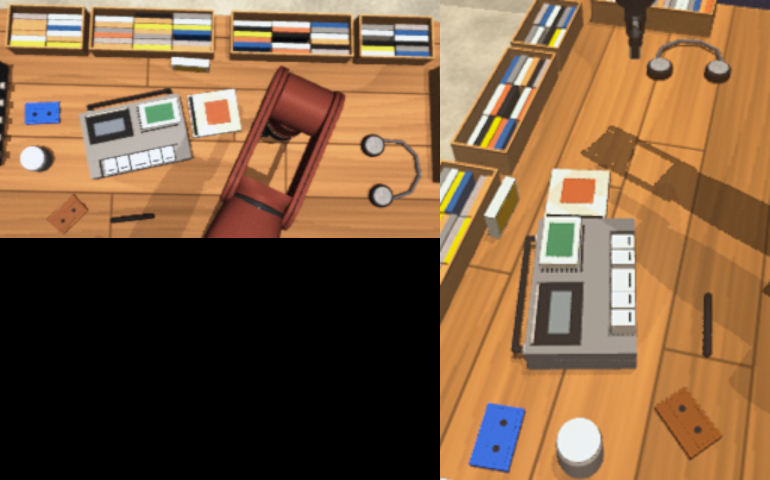

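The lid is shut, the wide key is level with the deck, the other keys are up, the goods look unmoved, and the arm is clear.

```bash
python3 -c "
from plant import *
job_done()"
```

```text
the job is handed in; nothing more can be done
```

The recorder's lid is shut, the wide key is fully down, and I have handed the job in after about 15 s of robot time. I pushed the lid shut along its hinge arc with the closed fingertips, pressed the wide middle key down to its stop, and moved the arm clear.

The last checks, from both the side and top cameras:
- **Lid:** it lies level, with a measured slope of about 0.002 rad.
- **Wide key:** its top is at 61.8 mm, level with the deck, so it went down about 10 mm.
- **Other keys:** all four tops are still at about 72 mm, so they are up.
- **Loose goods:** they look unmoved by eye in the pictures. I did not measure their positions.
- **Tape:** it is hidden under the shut lid, so I could not see it at the end. Nothing touched it.

No check failed. The only small disagreement was the lid slope: it read about 0.01 rad right after closing, with the gripper in view, and about 0.002 rad afterwards. Both are well under the 0.06 limit.

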